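# Clip the oil stone into the honing slide, tug it, and run it under the tool rest

## Robot

A 6-joint arm with a two-finger parallel gripper is mounted at the origin on a cart in front of the work surface, level with it; the furniture and walls round the work are solid. World frame = base frame: x ahead of the robot, y to its left, z up, the work surface at z = 0. Lengths are in m, angles in degrees, forces in N, time in s.
With the tool pointing down it reaches from about 0.275 to 0.875 m from the base axis. Payload 12.5 kg.
Tool frame: the origin (TCP) lies midway between the tips of the shut fingers; the grasp point (between the pads) lies 19 mm behind it; z points along the fingers, y is the line along which they close (so a half turn about z gives the same grasp; the last joint's range is limited). The gripper opens to 85 mm and grips with 20 to 120 N. Pads are 22 mm wide; open, the fingers measure 114 mm over their backs; the gripper's body (76 mm by 85 mm) begins 54 mm behind the grasp point. The pads swing forward as they close: fully open they stand 13 mm farther back than shut.
Start: joints at [-78.587, 20.094, 94.641, -0, 65.266, -4.847], TCP at [0.154, -0.528, 0.206] pointing down, gripper open.
Joint ranges: [-157.81, 157.81], [-45, 120.19], [0.68, 151.7], [-89.99, 269.99], [4.06, 180], [-164.3, 164.3]. Speed limits (degrees/s): [127.2, 127.2, 159.86, 180, 180, 180].

## Interface

Orientations are given as a 3x3 rotation matrix whose columns are the frame's x, y, z axes.
In Python, from station import monitor, imaging, ctrl gives the robot as it stands.
- The arm moves only by the tool send_rows, never from a script. Its argument "rows" is a list that holds one entry, the list of rows, each a list of 5 numbers: the shift along the world's x, y, z in units of 40 mm (1.0 is 40 mm), then the turn about the world's z in units of 10 degrees (1.0 is 10 degrees), then the opening, from 0 (shut) to 1 (fully open). A call has 1 to 8 rows; each row shifts and turns the commanded pose from where the row before left it; what a row does not reach is not made up. A row lasts 1/8 s, in which the tool goes at most 62.5 mm and 10.7 degrees, less where a joint would pass 70% of its speed; a pose out of reach is approached as far as the arm can. A call is refused whole if a number of a shift passes 1 or a number of a turn 1, either way. A call with a gripper value outside its range is refused whole. The fingers move at their own pace and stop on an object; "grip_force" is the grip in N (left out, the last holds). Time passes only in rows, so rows that do not move let the fingers close. It gives the time, the measured TCP pose, the force, the opening and the grip force at its end, in the units of the state.
- monitor.observe(): the state, without advancing time (a new reading comes with each control period).
- imaging.grab_frame(name): name is "scene" or "top" or "wrist"; returns (picture, depth): 480x640x3 uint8, red, green, blue; 480x640 float32, m along the optical axis (not along the pixel's ray), 0 where there is no reading.
- imaging.camera_model(name): a dict with "fx", "fy", "cx", "cy" (pixels), "cam_to_world" (4x4, takes a point from camera to world coordinates); the wrist camera has in their place "tool_from_camera" (4x4, takes a point from camera to tool coordinates, whose origin is the TCP and whose axes are the flange's). Camera axes: x right, y up, looking along -z (the intrinsics and any distortion apply to the point x, -y, -z); pixel columns grow to the right and rows downward; lengths in m; the calibration is good to about 2 mm. A picture is of the moment at which its call begins: read the wrist's pose just before it. camera_model takes no time and is no camera call.
- ctrl.finish_job(): hands the job in; it is judged then, once.
The state is a dict: "t": time; "qpos": joint angles; "joint_vel": joint speeds; "joint_torque": joint torques, N m; "tcp_pos": TCP position; "tcp_rot": TCP orientation; "force": force on the tool from outside, world axes, zero at the start; "wrist_torque": the same for the moment, N m; "finger_gap": opening from 0.0 (shut) to 1.0 (fully open); "grip_force": force on a finger pad.
Only numpy, scipy, OpenCV 4.12 (cv2) and the standard library are available. Lean on these libraries where they do the work, as an engineer would, in place of code of your own. Each camera call takes 0.05 s, during which the arm holds its last target. There are 200 camera calls.

## Task

Set up the honing slide for sharpening: seat the oil stone in the carriage at the loading station, pressed fully home so that the sprung dogs at both ends snap over its wooden base (a dog that was left thrown back must be flicked over first). Then give the stone a firm tug straight up to prove that both dogs hold, reseating it if an end lifts free, and push the carriage along its rods until it clicks into the detent at the tool-rest bar. Leave the mallet and the wood offcut where they stand.

Things in the scene. Friction and masses are not known exactly. Their poses are not given: they have to be found in the camera images.
- oil_stone: grey sharpening stone in a brown wooden base, 0.34 to 0.5 kg, lying flat. Base 62 x 190 x 14 mm (x, y, z); the stone on it is 50 mm wide, 165 long, 18 thick, so the top is 32 mm up and a bare ledge 12 mm long, 14 mm up, is left at each end. Origin: centre of the underside, y along its length, z up. Fits either way round
- seat (a point): centre of the carriage's aluminium deck, 36 mm above the bench: the seated stone's underside lies here, its length along y. x across the slide, y along it to the loading end, z up. Black flared end stops (29 mm high) at y = +-96.5 mm and cheeks (29 mm high, 22 long) at x = +-32.5, y = +-70 mm leave 1.5 mm round the base; between the cheeks the sides are open for fingers
- dog_left: sprung dark steel hook, 16 mm wide, red thumb tab, at the carriage's +y end. Origin: its pivot, 91 mm from seat in y, 4 mm under the deck; shut, axes as seat's. Over-centre: shut, it gives and snaps back as the stone passes its bevelled nose; thrown back it leans out 0.52 rad and cannot bite until pushed in past 0.36 rad, when it flips shut (4 to 9 N). Starts shut or thrown back
- dog_right: the same hook mirrored at the -y end (towards the tool rest); starts shut or thrown back, whatever the other does. A stone set on shut dogs rests about 25 mm above the deck; each end then needs about 7 to 11 N of push down, within 30 mm of that end, to snap home. Shut, the nose reaches 4 mm over the ledge and leaves the seated stone about 3 mm of lift
- dog_left_tab (a point): tip of dog_left's red thumb tab, the place to flick it from outside towards the seat, inward and a little up, as it swings about its pivot. Shut: 49 mm above the deck, 108 mm from the seat in y. Thrown back: 34 mm above the deck, 132 mm from the seat in y; the lugs below it reach 6 mm above the deck
- dog_right_tab (a point): the same for dog_right, at the -y end
- carriage (a joint): how far the carriage has slid from the loading station, along -y of seat, m: 0 in the loading detent (where it starts), 0.110 in the detent under the tool rest, end stop just behind it at 0.111. The ball detent holds it with about 12 to 14 N at each station and draws it in over the last 2 mm; between them it drags with about 2 N
- push_face (a point): middle of the outer face of the carriage's +y end, 123 mm from seat in y, 34 mm above the bench: two aluminium lugs (22 mm wide, 26 to 42 mm above the bench), 10 mm either side of the middle. Push here towards -y of seat. The slide's base and end bar in front of it are no higher than 28 mm above the bench
- rest_bar (a point): middle of the steel tool-rest bar, 12 mm thick, 108 mm above the bench, that spans the slide along x on two uprights 56 mm either side; the stone's end comes to lie just under it when the carriage is home. Fixed
- wood_block: pale basswood offcut, 45 x 70 x 32 mm; origin under its centre. Leave it alone
- mallet_small: small walnut mallet standing on its head, 68 mm in diameter, 195 mm high; origin under its centre. Leave it alone

How it is judged:
By the outcome, as a careful person would: the job done as asked, in the order asked, and still so for the second after the job is handed in, with the robot touching nothing.
It also fails if it takes over 72 s, if anything falls off the work surface, if the arm or the gripper's body presses on something with over 40 N, if the wrist force passes 120 N, or if a joint passes its speed limit or range.

## Working session

There is one attempt and no reset: what is moved stays moved. The work goes in short steps, Python scripts to look and compute and a tool call to move; the robot and the scene stay as the last step left them, time stands still between calls to the robot, and variables do not carry over. Pictures are saved under pics/ and viewed, at most 10 in all, crops included, and the job is handed in when it is done.

Besides the shell and the picture viewer there is one more tool, called after "Call:" by a JSON object that holds its "op" and its "data". send_rows: Moves the arm, as the interface text tells. Its arguments: {"type":"object","properties":{"rows":{"type":"array","items":{"type":"array","items":{"type":"array","items":{"type":"number"}}}},"grip_force":{"type":"number"}},"required":["rows"]}

```bash
mkdir -p pics; ls
cat > h.py <<'E'
import numpy as np, cv2
from station import monitor, imaging, ctrl
def grab(n):
    s=monitor.observe(); p,d=imaging.grab_frame(n); m=imaging.camera_model(n)
    if n=="wrist":
        T=np.eye(4);T[:3,:3]=s["tcp_rot"];T[:3,3]=s["tcp_pos"];M=T@np.array(m["tool_from_camera"])
    else: M=np.array(m["cam_to_world"])
    v,u=np.mgrid[0:480,0:640]
    P=np.stack([(u-m["cx"])/m["fx"]*d,-(v-m["cy"])/m["fy"]*d,-d,np.ones_like(d)],-1)@M.T
    P=P[...,:3]; P[d==0]=np.nan
    return p,d,P,m,M
def save(p,f): cv2.imwrite("pics/"+f,cv2.cvtColor(p,cv2.COLOR_RGB2BGR))
E
python3 - <<'E'
from h import *
for n in("top","scene"):
    p,d,P,m,M=grab(n); save(p,n+"1.png"); np.save(n+"1.npy",P); print(n,{k:v for k,v in m.items() if k!="cam_to_world"},M[:3].round(3))
print(monitor.observe()["t"])
E
```

```text
pics
top {'fx': 446.3402725878886, 'fy': 446.3402725878886, 'cx': 319.932296609383, 'cy': 241.95641013329518} [[-0.004  0.985 -0.175  0.362]
 [-1.    -0.006 -0.009  0.042]
 [-0.01   0.175  0.985  1.107]]
scene {'fx': 544.856658322699, 'fy': 544.856658322699, 'cx': 320.16503058943914, 'cy': 232.22620053055508} [[-0.838  0.425 -0.342  0.108]
 [-0.545 -0.665  0.511  0.696]
 [-0.011  0.615  0.789  1.101]]
0.1
```

View pics/top1.png

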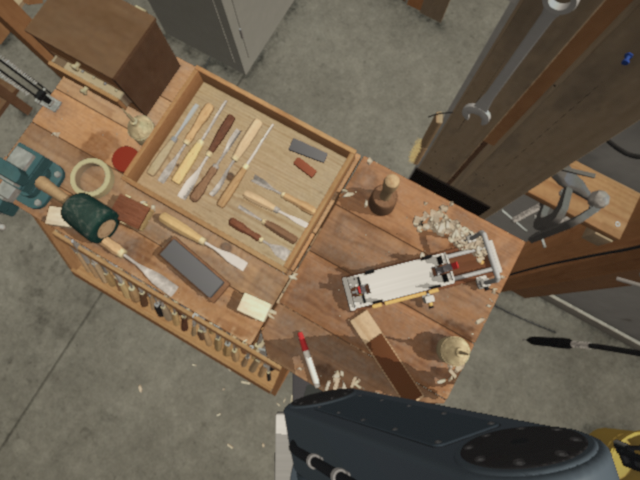

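View pics/scene1.png

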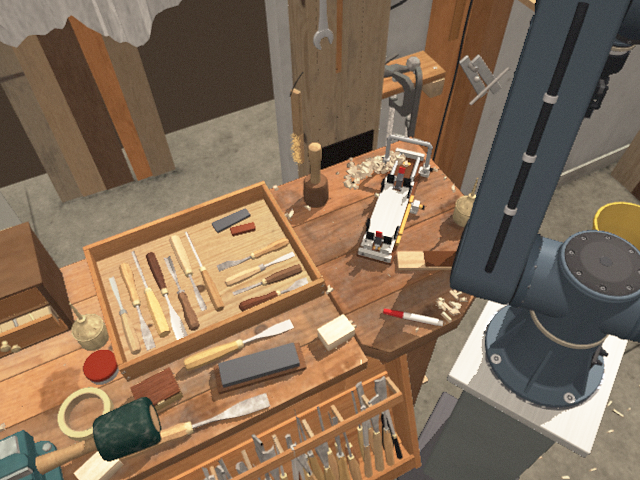

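The top view shows the stone at about (192,267), the slide deck at (400,283) with the rest bar at (488,258), the loading end near (352,292), the wood offcut at (253,306) and the mallet at (383,193). The scene view agrees. Next I'll measure from the depth of both views.

Run:
```python
from h import *
print(np.round(monitor.observe()["tcp_rot"],3).tolist())
ims=[]
for n,box in(("top",(335,510,225,315)),("scene",(345,445,130,270))):
    p=cv2.cvtColor(cv2.imread(f"pics/{n}1.png"),cv2.COLOR_BGR2RGB);P=np.load(n+"1.npy")
    c=p[box[2]:box[3],box[0]:box[1]]; ims.append(cv2.resize(c,None,fx=4 if n=="top" else 3,fy=4 if n=="top" else 3,interpolation=cv2.INTER_CUBIC))
    sel=(150,235,225,305) if n=="top" else (205,315,335,400)
    A=p[sel[2]:sel[3],sel[0]:sel[1]].reshape(-1,3).astype(int);Q=P[sel[2]:sel[3],sel[0]:sel[1]].reshape(-1,3)
    def rect(Q,lab):
        X=Q[:,:2].astype(np.float32)*1000
        r=cv2.minAreaRect(X); print(n,lab,len(X),np.round(r[0],1),np.round(r[1],1),round(r[2],1),"z med",np.round(np.nanmedian(Q[:,2])*1000,1))
    k=(Q[:,2]>.025)&(Q[:,2]<.042)&(A.max(1)-A.min(1)<30); rect(Q[k],"stonetop")
    ok=np.isfinite(P[...,2]);sub=np.zeros_like(ok);sub[box[2]:box[3],box[0]:box[1]]=1
    k=ok&sub&(p.min(2)>150)&(P[...,2]>.025)&(P[...,2]<.05); rect(P[k],"deck")
    r,g,b=[p[...,i].astype(int) for i in range(3)]
    k=ok&sub&(r>110)&(g<70)&(b<70)&(P[...,2]>.05)
    cc,lab,st,ce=cv2.connectedComponentsWithStats(k.astype(np.uint8))
    for i in range(1,cc):
        if st[i,4]>3: q=P[lab==i]*1000; print(n,"red",ce[i].round(1),st[i,4],q.mean(0).round(1),"zmax",q[:,2].max().round(1))
    k=ok&sub&(P[...,2]>.09)&(P[...,2]<.13); rect(P[k],"bar")
    Z=P[...,2]
w=ims[0];v=ims[1]
print(w.shape,v.shape)
save(w,"ct.png");save(v,"cs.png")
```

```text
[[0.96, 0.28, -0.0], [0.28, -0.96, 0.001], [0.0, -0.001, -1.0]]
top stonetop 1395 [492.8 366.7] [166.2  50.3] 49.9 z med 31.8
top deck 2521 [ 491.1 -188.6] [173.3 379.8] 16.1 z med 36.0
top red [454.6 264.5] 37 [ 491.6 -263.2   66.3] zmax 72.7
top red [358.9 289.4] 19 [433.8 -37.4  78.2] zmax 87.9
top bar 326 [ 507.9 -330.9] [122.6  14.8] 14.0 z med 112.1
scene stonetop 1826 [491.7 365.1] [164.1  53.7] 49.6 z med 31.9
scene deck 1984 [ 496.8 -188.5] [184.2 383.1] 15.3 z med 36.0
scene red [401.7 170.3] 37 [ 489.5 -263.8   65.9] zmax 71.0
scene red [378.7 232.5] 11 [433.  -37.   83.4] zmax 87.8
scene bar 271 [ 563.6 -320.8] [238.7  30.4] 15.5 z med 110.1
(360, 700, 3) (420, 300, 3)
```

View pics/ct.png

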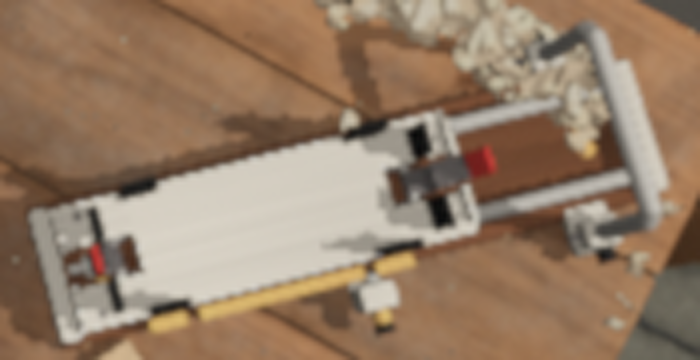

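The deck is at z=36 in both views. The right tab (top-view pixel 454,264; z about 70) is thrown back and the left tab (z about 87) is shut. The slide yaw is about 14°, the seat is near (459,-139), and the stone is at (492,366) with its y axis at yaw -40°. I'll move above the right dog with the fingers shut.

Call:
{"op": "send_rows", "data": {"rows": [[[0.95, 0.75, 0.1, 1, 0], [0.95, 0.75, 0.1, 1, 0], [0.95, 0.75, 0.1, 1, 0], [0.95, 0.75, 0.1, 1, 0], [0.95, 0.75, 0, 1, 0], [0.95, 0.75, 0, 1, 0], [0.95, 0.75, 0, 1, 0], [0.95, 0.75, 0, 1, 0]]]}}

```text
t: 1.1
tcp_pos: [0.459, -0.2867, 0.222]
tcp_rot: [[-0.115, 0.993, -0.0], [0.993, 0.115, 0.0], [0.0, -0.0, -1.0]]
force: [0.1, -0.4, 0.4]
finger_gap: 0.002
grip_force: 0.0
```

Run:
```python
from h import *
s=monitor.observe();print(s["t"],s["tcp_pos"],np.round(s["tcp_rot"],3).tolist(),np.round(s["qpos"],1),s["force"])
p,d,P,m,M=grab("wrist");save(p,"w1.png");np.save("w1.npy",P);print(M[:3].round(3).tolist(),m["fx"])
```

```text
1.1 [ 0.45904015 -0.28674817  0.22200548] [[-0.115, 0.993, -0.0], [0.993, 0.115, 0.0], [0.0, -0.0, -1.0]] [-36.9  18.3  94.9  -0.   66.9 -43.5] [ 0.0616095  -0.43749467  0.38967465]
[[0.993, -0.109, -0.037, 0.45], [0.115, 0.942, 0.314, -0.207], [0.001, -0.317, 0.949, 0.391]] 406.2565563088141
```

View pics/w1.png

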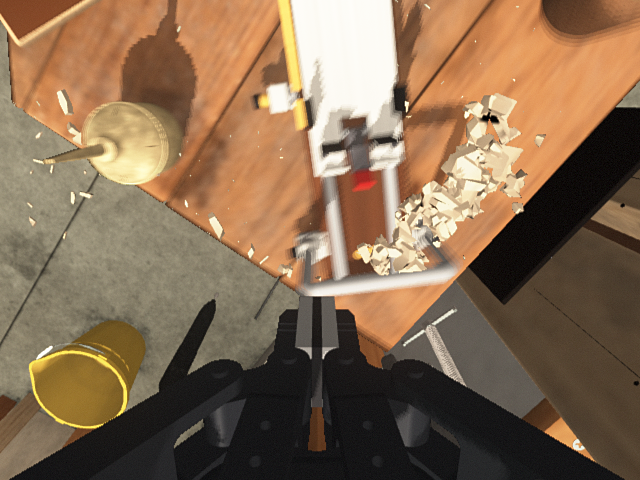

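The wrist view shows the red right tab at (364,180) leaning out, the bar at about (380,280), and the deck going up and away. I'll refine the positions from it.

Run:
```python
from h import *
p=cv2.cvtColor(cv2.imread("pics/w1.png"),cv2.COLOR_BGR2RGB);P=np.load("w1.npy");Z=P[...,2]
r,g,b=[p[...,i].astype(int) for i in range(3)]
def st(k,l):
    q=P[k]*1000;print(l,k.sum(),np.nanmedian(q,0).round(1),"min",np.nanmin(q,0).round(1),"max",np.nanmax(q,0).round(1));return q
sub=np.zeros_like(r,bool);sub[100:230,300:420]=1
st(sub&(r>130)&(g<70)&(b<70)&(Z>.05),"red")
sub[:]=0;sub[235:310,290:470]=1
q=st(sub&(Z>.095)&(Z<.125),"bar");print(cv2.minAreaRect(q[:,:2].astype(np.float32)))
sub[:]=0;sub[0:130,280:420]=1
k=sub&(p.min(2)>130)&(abs(Z-.036)<.003);q=st(k,"deck")
# deck side edges by image row
for name,f in(("L",np.argmin),("R",np.argmax)):
    E=[]
    for v in range(5,80,3):
        us=np.where(k[v])[0]
        if len(us)>30: E.append(P[v,us[0] if name=="L" else us[-1]]*1000)
    E=np.array(E);vx,vy,x0,y0=cv2.fitLine(E[:,:2].astype(np.float32),cv2.DIST_HUBER,0,.01,.01).ravel()
    print(name,"yaw",np.degrees(np.arctan2(-vx*np.sign(vy),abs(vy))),"x at y=-140",x0+(-140-y0)*vx/vy)
# high points: end stops/cheek tops, black, z 60-68
q=st((p.max(2)<60)&(Z>.058)&(Z<.07)&(np.arange(480)[:,None]<200),"black")
a=np.radians(14.2);R=np.array([[np.cos(a),np.sin(a)],[-np.sin(a),np.cos(a)]])
u=(q[:,:2]-[459,-139])@R.T
for lab,s in(("stop-y",u[:,1]<-85),("ch -x",(u[:,0]<-20)&(u[:,1]>-85)),("ch +x",(u[:,0]>20)&(u[:,1]>-85))):
    if s.sum(): print(lab,s.sum(),u[s].mean(0).round(1),u[s].min(0).round(1),u[s].max(0).round(1))
```

```text
red 275 [ 493.1 -263.8   65.6] min [ 485.3 -270.3   58.2] max [ 500.5 -256.8   71.9]
bar 2530 [ 510.6 -331.2  113.6] min [ 449.2 -351.    95.1] max [ 568.9 -313.6  116.8]
((509.2119140625, -333.2055969238281), (122.6550064086914, 12.626343727111816), 13.761632919311523)
deck 11478 [ 469.6 -173.7   36.9] min [ 419.4 -230.5   33. ] max [ 519.6 -128.3   39. ]
L yaw 14.17811 x at y=-140 422.56836
R yaw 14.132144 x at y=-140 499.70352
black 1101 [ 686.6 -229.2   63.9] min [ 442.6 -259.5   58. ] max [ 710.8 -190.5   70. ]
stop-y 812 [ 171.7 -142.7] [ -24.9 -171.5] [ 226.9 -100.6]
ch -x 49 [-32.3 -74.2] [-33.4 -81.8] [-31.1 -64.3]
ch +x 240 [ 37.5 -71.7] [ 34.1 -82.3] [ 41.6 -63.4]
```

Call:
{"op": "send_rows", "data": {"rows": [[[0.55, -0.1, -0.4, 0.4, 0], [0.5, -0.1, -0.8, 0.36, 0], [0, 0, -1, 0, 0], [0, 0, -0.9, 0, 0], [0, 0, -0.6, 0, 0], [0, 0, -0.3, 0, 0], [0, 0, 0, 0, 0]]]}}

```text
t: 2.02
tcp_pos: [0.4998, -0.2959, 0.0618]
tcp_rot: [[-0.239, 0.971, -0.001], [0.971, 0.239, 0.001], [0.001, -0.001, -1.0]]
force: [0.2, -0.3, 0.2]
finger_gap: 0.004
grip_force: 0.0
```

Call:
{"op": "send_rows", "data": {"rows": [[[-0.06, 0.24, 0, 0, 0], [-0.06, 0.24, 0, 0, 0], [-0.06, 0.24, 0.04, 0, 0], [-0.03, 0.12, 0.04, 0, 0]]]}}

```text
t: 2.52
tcp_pos: [0.4916, -0.2616, 0.0658]
tcp_rot: [[-0.24, 0.971, 0.0], [0.971, 0.24, -0.0], [-0.0, 0.0, -1.0]]
force: [-0.6, -0.8, 0.4]
finger_gap: 0.005
grip_force: 0.0
```

Call:
{"op": "send_rows", "data": {"rows": [[[0, -0.2, 0.5, 0, 0], [0, 0, 1, 0, 0.5], [0, 0.5, 1, 0, 1], [0, 1, 1, 0, 1], [0, 1, 0.5, 0, 1], [0, 1, 0, 0, 1]]]}}

```text
t: 3.28
tcp_pos: [0.4922, -0.1293, 0.2274]
tcp_rot: [[-0.239, 0.971, 0.003], [0.971, 0.239, -0.001], [-0.002, 0.003, -1.0]]
force: [1.2, 1.2, -0.0]
finger_gap: 0.997
grip_force: 0.0
```

```bash
cat > car.py <<'E'
from h import *
import sys
f=sys.argv[1]
p,d,P,m,M=grab("wrist");save(p,f+".png");np.save(f+".npy",P);print(monitor.observe()["tcp_pos"])
Z=P[...,2];r,g,b=[p[...,i].astype(int) for i in range(3)]
a=np.radians(14.15);R=np.array([[np.cos(a),np.sin(a)],[-np.sin(a),np.cos(a)]])
U=(P[...,:2]*1000-[460.5,-140.5])@R.T
k=(r>120)&(g<70)&(b<70)&(Z>.05)&(abs(U[...,0])<20)&(abs(U[...,1])<150)
n,l,s,c=cv2.connectedComponentsWithStats(k.astype(np.uint8))
for i in range(1,n):
    if s[i,4]>10: q=l==i; print("red",c[i].round(),s[i,4],U[q].mean(0).round(1),"y",U[q][:,1].min().round(1),U[q][:,1].max().round(1),"z",Z[q].min().round(4),Z[q].max().round(4))
k=(p.min(2)>110)&(abs(Z-.036)<.004)&(abs(U[...,0])<50)&(abs(U[...,1])<55)
for y in range(-50,51,20):
    q=k&(abs(U[...,1]-y)<8)
    if q.sum()>50: print("deck y",y,np.percentile(U[q][:,0],[.5,99.5]).round(1))
for n_,q in(("ch",(p.max(2)<70)&(Z>.055)&(Z<.07)&(abs(abs(U[...,0])-36)<9)&(abs(U[...,1])<85)),("stop",(p.max(2)<70)&(Z>.055)&(Z<.07)&(abs(U[...,0])<31)&(abs(abs(U[...,1])-100)<12))):
    for sx in(-1,1):
        for sy in(-1,1):
            w=q&(U[...,1]*sy>0)&(U[...,0]*sx>0)
            if w.sum()>15: print(n_,sx,sy,w.sum(),np.percentile(U[w],[2,50,98],axis=0).round(1).tolist())
E
python3 car.py w2
```

```text
[ 0.49147402 -0.12560507  0.22650355]
red [271.  67.] 128 [  2.8 105. ] y 102.5 107.2 z 0.0809 0.0873
red [281. 337.] 308 [   0.7 -127.3] y -134.5 -119.4 z 0.0574 0.0725
deck y -50 [-36.8  38.6]
deck y -30 [-36.6  38.6]
deck y -10 [-36.5  38.6]
deck y 10 [-36.5  38.6]
deck y 30 [-36.6  38.7]
deck y 50 [-36.5  38.7]
ch -1 -1 182 [[-37.8, -77.8], [-34.3, -68.6], [-31.8, -61.1]]
ch -1 1 218 [[-37.3, 62.6], [-33.9, 70.4], [-31.5, 77.9]]
ch 1 -1 135 [[34.5, -77.0], [37.2, -68.0], [39.9, -61.0]]
ch 1 1 169 [[35.2, 62.5], [37.5, 70.9], [40.7, 78.3]]
stop -1 -1 160 [[-30.2, -101.7], [-20.5, -99.3], [-12.0, -98.2]]
stop -1 1 51 [[-26.5, 98.7], [-18.9, 99.5], [-11.6, 100.3]]
stop 1 -1 162 [[13.2, -101.7], [22.4, -99.7], [30.7, -98.3]]
stop 1 1 65 [[14.8, 98.5], [23.2, 99.3], [30.8, 100.1]]
```

View pics/w2.png

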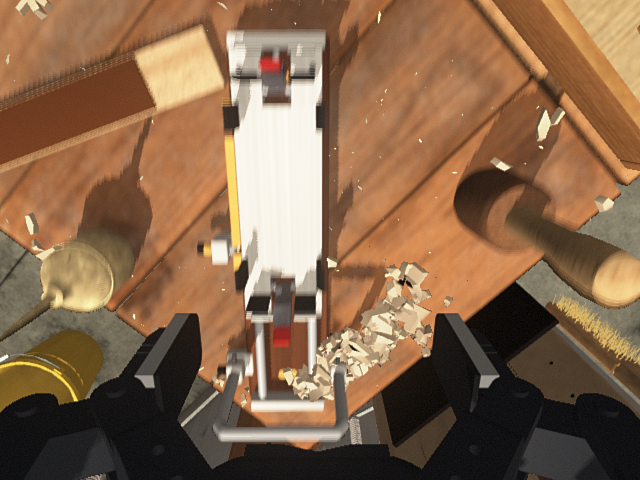

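The picture shows the right tab (281,337) still leaning out, so the flick didn't take. The left dog at (271,67) is shut. The arm was still moving, so I'll settle, re-measure, and retry while watching the force.

Call:
{"op": "send_rows", "data": {"rows": [[[0, 0, 0, 0, 0], [0, 0, 0, 0, 0]]]}}

```text
t: 3.58
tcp_pos: [0.4916, -0.131, 0.2254]
tcp_rot: [[-0.239, 0.971, -0.0], [0.971, 0.239, -0.0], [-0.0, -0.0, -1.0]]
force: [0.3, -0.4, 0.4]
finger_gap: 0.604
grip_force: 0.0
```

```bash
python3 car.py w3; python3 -c "
from h import *
s=monitor.observe();print(s['t'],s['tcp_pos'],s['force'])"
```

```text
[ 0.49159638 -0.131134    0.22526332]
red [271.  67.] 231 [  1.3 103.9] y 101.2 107.1 z 0.0694 0.0873
red [282. 338.] 280 [   0.4 -128.1] y -134.6 -122.4 z 0.0585 0.0725
deck y -50 [-36.9  37.9]
deck y -30 [-36.9  37.9]
deck y -10 [-36.7  37.9]
deck y 10 [-36.7  37.9]
deck y 30 [-36.8  38. ]
deck y 50 [-36.7  38. ]
ch -1 -1 240 [[-38.7, -82.4], [-34.6, -71.1], [-31.8, -61.0]]
ch -1 1 320 [[-38.4, 57.5], [-34.3, 67.7], [-31.6, 77.5]]
ch 1 -1 202 [[33.9, -82.8], [36.7, -70.9], [40.1, -61.1]]
ch 1 1 228 [[34.5, 57.6], [37.6, 67.6], [39.9, 77.9]]
stop -1 -1 228 [[-28.4, -104.9], [-20.0, -100.4], [-11.7, -98.3]]
stop -1 1 229 [[-30.3, 94.2], [-20.1, 96.8], [-11.2, 99.6]]
stop 1 -1 226 [[12.8, -104.2], [21.1, -100.4], [30.2, -98.4]]
stop 1 1 224 [[8.8, 94.0], [21.7, 96.7], [30.8, 100.8]]
3.625 [ 0.49159638 -0.131134    0.22526332] [ 0.14503604  0.06605288 -0.50880898]
```

Call:
{"op": "send_rows", "data": {"rows": [[[0.08, -1, 0, 0, 0], [0.08, -1, 0, 0, 0], [0.07, -1, -0.2, 0, 0], [0, -1, -0.8, 0, 0], [0, -0.16, -1, 0, 0], [0, 0, -1, 0, 0], [0, 0, -0.8, 0, 0], [0, 0, -0.35, 0, 0]]]}}

```text
t: 4.62
tcp_pos: [0.4998, -0.2971, 0.0575]
tcp_rot: [[-0.238, 0.971, -0.002], [0.971, 0.238, 0.001], [0.002, -0.002, -1.0]]
force: [-0.5, -0.0, 0.5]
finger_gap: 0.004
grip_force: 0.0
```

Call:
{"op": "send_rows", "data": {"rows": [[[-0.06, 0.24, 0, 0, 0], [-0.06, 0.24, 0, 0, 0], [0, 0, 0, 0, 0]]]}}

```text
t: 5.0
tcp_pos: [0.4964, -0.277, 0.0606]
tcp_rot: [[-0.24, 0.971, 0.001], [0.971, 0.24, -0.001], [-0.001, 0.001, -1.0]]
force: [0.3, -0.2, 0.4]
finger_gap: -0.003
grip_force: 0.0
```

Call:
{"op": "send_rows", "data": {"rows": [[[-0.04, 0.16, 0.03, 0, 0], [0, 0, 0, 0, 0]]]}}

```text
t: 5.25
tcp_pos: [0.4945, -0.2709, 0.061]
tcp_rot: [[-0.24, 0.971, 0.0], [0.971, 0.24, -0.0], [-0.0, 0.0, -1.0]]
force: [0.3, -0.6, 1.2]
finger_gap: 0.001
grip_force: 0.0
```

Call:
{"op": "send_rows", "data": {"rows": [[[-0.04, 0.16, 0.03, 0, 0], [0, 0, 0, 0, 0]]]}}

```text
t: 5.5
tcp_pos: [0.4927, -0.2644, 0.0619]
tcp_rot: [[-0.24, 0.971, -0.0], [0.971, 0.24, 0.0], [0.0, -0.0, -1.0]]
force: [-0.6, -1.1, 0.4]
finger_gap: -0.003
grip_force: 0.0
```

```bash
python3 car.py w4
```

```text
[ 0.49282508 -0.2646114   0.06185163]
red [314. 285.] 802 [   0.2 -126.6] y -134.7 -122.6 z 0.0586 0.0714
deck y -50 [-37.   37.8]
deck y -30 [-37.   37.7]
deck y -10 [-37.   37.8]
ch -1 -1 1225 [[-39.2, -82.5], [-34.8, -71.7], [-32.1, -61.5]]
ch 1 -1 1239 [[32.7, -82.8], [35.7, -71.8], [39.9, -61.3]]
stop -1 -1 912 [[-30.5, -104.4], [-21.3, -100.6], [-12.0, -98.5]]
stop 1 -1 900 [[12.6, -104.6], [21.6, -100.7], [30.6, -98.5]]
```

View pics/w4.png

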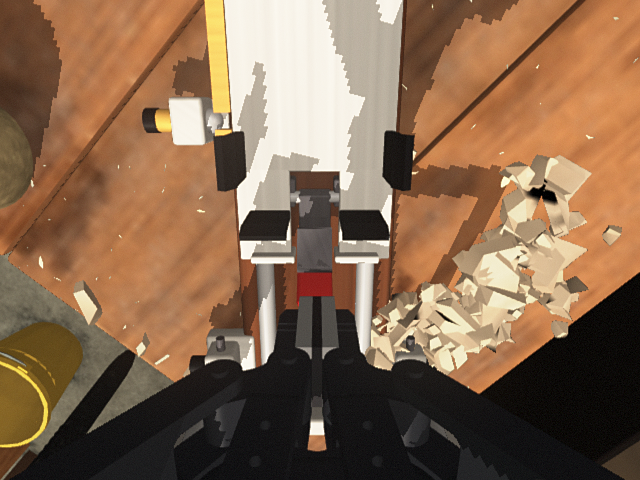

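The view shows the fingertips just at the outer edge of the red tab (315,285), so the earlier push stopped short. I'll push further.

Call:
{"op": "send_rows", "data": {"rows": [[[-0.04, 0.16, 0.03, 0, 0], [0, 0, 0, 0, 0]]]}}

```text
t: 5.8
tcp_pos: [0.4911, -0.258, 0.063]
tcp_rot: [[-0.24, 0.971, -0.0], [0.971, 0.24, 0.0], [0.0, -0.0, -1.0]]
force: [-0.0, -0.2, 0.3]
finger_gap: 0.0
grip_force: 0.0
```

Call:
{"op": "send_rows", "data": {"rows": [[[-0.04, 0.16, 0.03, 0, 0], [0, 0, 0, 0, 0]]]}}

```text
t: 6.05
tcp_pos: [0.4896, -0.2516, 0.0643]
tcp_rot: [[-0.24, 0.971, -0.0], [0.971, 0.24, 0.0], [0.0, -0.0, -1.0]]
force: [0.7, -0.3, -0.8]
finger_gap: -0.0
grip_force: 0.0
```

Call:
{"op": "send_rows", "data": {"rows": [[[-0.04, 0.16, 0.03, 0, 0], [0, 0, 0, 0, 0]]]}}

```text
t: 6.3
tcp_pos: [0.4879, -0.2452, 0.0655]
tcp_rot: [[-0.24, 0.971, -0.0], [0.971, 0.24, 0.0], [0.0, -0.0, -1.0]]
force: [-0.0, -0.2, 0.6]
finger_gap: -0.0
grip_force: 0.0
```

```bash
python3 car.py w5 | head -3; python3 -c "
import numpy as np
P=np.load('w4.npy')*1000
for v,u in((285,314),(292,314),(297,308),(300,306),(305,306),(320,300),(300,330),(340,305)): print(v,u,P[v,u].round(1))"
```

```text
[ 0.48803114 -0.24538757  0.06545571]
deck y -50 [-37.   37.8]
deck y -30 [-36.9  37.8]
285 314 [ 491.7 -263.5   64.4]
292 314 [ 492.1 -265.    68.3]
297 308 [ 487.6 -255.9   92.4]
300 306 [ 486.8 -255.2   96.5]
305 306 [ 487.  -255.9   99. ]
320 300 [ 485.3 -256.3  109.7]
300 330 [ 495.5 -253.4   95.9]
340 305 [ 487.2 -255.9  121.6]
```

```bash
cat > red.py <<'E'
from h import *
a=np.radians(14.15);R=np.array([[np.cos(a),np.sin(a)],[-np.sin(a),np.cos(a)]])
for c in("scene","top","wrist"):
    p,d,P,m,M=grab(c)
    U=(P[...,:2]*1000-[461.8,-141.9])@R.T;r,g,b=[p[...,i].astype(int) for i in range(3)];Z=P[...,2]*1000
    k=(r>100)&(g<70)&(b<70)&(Z>50)&(abs(U[...,0])<20)&(abs(U[...,1])<150)
    n,l,s,ce=cv2.connectedComponentsWithStats(k.astype(np.uint8))
    for i in range(1,n):
        q=l==i
        if s[i,4]>3: print(c,"red",ce[i].round(),s[i,4],U[q].mean(0).round(1),"z",Z[q].min().round(),Z[q].max().round())
    if c=="wrist":
        for v in range(250,345,8): print(v,[(*U[v,u].round(0),Z[v,u].round(0)) for u in (300,308,325)])
        s=monitor.observe();print(s["t"],(R@(s["tcp_pos"][:2]*1000-[461.8,-141.9])).round(1),s["tcp_pos"][2])
E
python3 red.py
```

```text
scene red [402. 171.] 20 [  -4. -122.] z 60.0 92.0
scene red [378. 234.] 33 [ -2.  108.8] z 65.0 87.0
top red [359. 289.] 18 [ -1.5 108.6] z 64.0 87.0
250 [(np.float64(-8.0), np.float64(-103.0), np.float64(30.0)), (np.float64(-4.0), np.float64(-103.0), np.float64(31.0)), (np.float64(5.0), np.float64(-103.0), np.float64(32.0))]
258 [(np.float64(-8.0), np.float64(-106.0), np.float64(34.0)), (np.float64(-4.0), np.float64(-106.0), np.float64(35.0)), (np.float64(5.0), np.float64(-106.0), np.float64(36.0))]
266 [(np.float64(-8.0), np.float64(-104.0), np.float64(51.0)), (np.float64(-4.0), np.float64(-103.0), np.float64(53.0)), (np.float64(5.0), np.float64(-103.0), np.float64(53.0))]
274 [(np.float64(-8.0), np.float64(-106.0), np.float64(54.0)), (np.float64(-4.0), np.float64(-106.0), np.float64(55.0)), (np.float64(5.0), np.float64(-107.0), np.float64(54.0))]
282 [(np.float64(-7.0), np.float64(-110.0), np.float64(56.0)), (np.float64(-4.0), np.float64(-110.0), np.float64(56.0)), (np.float64(5.0), np.float64(-110.0), np.float64(56.0))]
290 [(np.float64(-7.0), np.float64(-113.0), np.float64(58.0
[... 529 characters left out ...]
.0)), (np.float64(-3.0), np.float64(-97.0), np.float64(109.0)), (np.float64(3.0), np.float64(-98.0), np.float64(109.0))]
322 [(np.float64(-5.0), np.float64(-97.0), np.float64(115.0)), (np.float64(-2.0), np.float64(-97.0), np.float64(116.0)), (np.float64(3.0), np.float64(-97.0), np.float64(115.0))]
330 [(np.float64(-5.0), np.float64(-98.0), np.float64(119.0)), (np.float64(-2.0), np.float64(-97.0), np.float64(119.0)), (np.float64(3.0), np.float64(-97.0), np.float64(121.0))]
338 [(np.float64(-5.0), np.float64(-97.0), np.float64(124.0)), (np.float64(-2.0), np.float64(-97.0), np.float64(125.0)), (np.float64(3.0), np.float64(-97.0), np.float64(124.0))]
6.5 [ 1.00e-01 -1.07e+02] 0.06540086085520863
```

Run:
```python
from h import *
a=np.radians(14.15);R=np.array([[np.cos(a),np.sin(a)],[-np.sin(a),np.cos(a)]])
p,d,P,m,M=grab("scene");U=(P[...,:2]*1000-[461.8,-141.9])@R.T;Z=P[...,2]*1000
k=(abs(U[...,0])<20)&(abs(U[...,1]+107)<14)&(Z>40)
v,u=np.where(k);print(u.min(),u.max(),v.min(),v.max())
for uu in(395,398,401,404,407): print(uu,[(int(vv),*U[vv,uu].round().astype(int),int(Z[vv,uu])) for vv in range(145,182,3) if np.isfinite(Z[vv,uu])])
save(cv2.resize(p[110:230,330:470],None,fx=5,fy=5,interpolation=cv2.INTER_CUBIC),"cs2.png")
```

```text
390 411 137 186
395 [(145, np.int64(19), np.int64(-99), 171), (148, np.int64(21), np.int64(-115), 147), (151, np.int64(18), np.int64(-104), 147), (154, np.int64(17), np.int64(-103), 139), (157, np.int64(31), np.int64(-203), 31), (160, np.int64(29), np.int64(-194), 29), (163, np.int64(27), np.int64(-189), 23), (166, np.int64(24), np.int64(-177), 23), (169, np.int64(21), np.int64(-164), 25), (172, np.int64(21), np.int64(-172), 6), (175, np.int64(17), np.int64(-153), 13), (178, np.int64(11), np.int64(-120), 37), (181, np.int64(12), np.int64(-132), 13)]
398 [(145, np.int64(10), np.int64(-89), 184), (148, np.int64(10), np.int64(-89), 173), (151, np.int64(9), np.int64(-92), 161), (154, np.int64(8), np.int64(-96), 147), (157, np.int64(8), np.int64(-97), 136), (160, np.int64(8), np.int64(-104), 119), (163, np.int64(6), np.int64(-99), 114), (166, np.int64(4), np.int64(-94), 109), (169, np.int64(3), np.int64(-95), 98), (172, np.int64(12), np.int64(-168), 12), (175, np.int64(3), np.int64(-114), 56), (178, np.int64(1), np.int64(-106), 54), (181, np.int64(0), np.int64(-110), 38)]
401 [(145, np.in
[... 908 characters left out ...]
(-10), np.int64(-120), 66), (175, np.int64(-6), np.int64(-166), 8), (178, np.int64(-15), np.int64(-101), 64), (181, np.int64(-17), np.int64(-96), 58)]
407 [(145, np.int64(-11), np.int64(-88), 190), (148, np.int64(-12), np.int64(-90), 179), (151, np.int64(-13), np.int64(-91), 168), (154, np.int64(-14), np.int64(-90), 160), (157, np.int64(-15), np.int64(-91), 149), (160, np.int64(-16), np.int64(-100), 130), (163, np.int64(-16), np.int64(-110), 110), (166, np.int64(-6), np.int64(-198), 13), (169, np.int64(-9), np.int64(-189), 10), (172, np.int64(-11), np.int64(-178), 10), (175, np.int64(-14), np.int64(-166), 10), (178, np.int64(-23), np.int64(-101), 66), (181, np.int64(-25), np.int64(-93), 63)]
```

View pics/cs2.png

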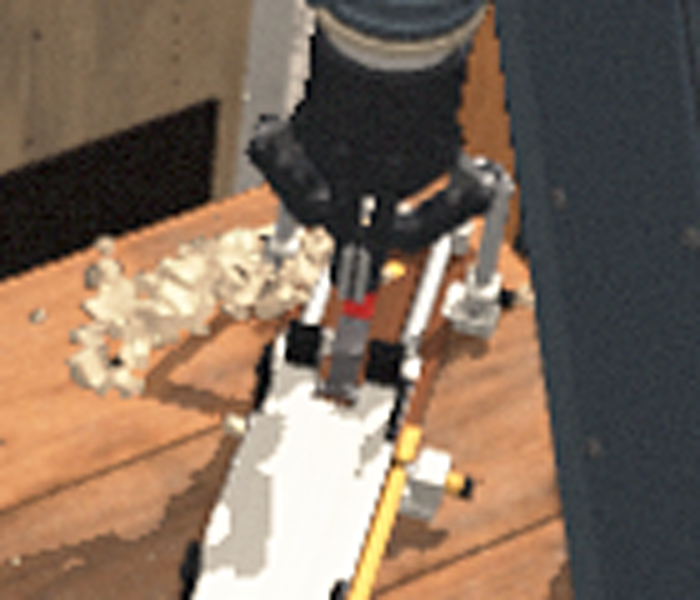

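The crop shows the fingertips floating above the red tab. In both views they end near z≈94 while the TCP reads z=65, so the tips really sit about 29 mm behind the stated TCP. That is why the flick missed, and I'll correct for it. I'm retreating just outside the tab, then descending lower.

Call:
{"op": "send_rows", "data": {"rows": [[[0.12, -0.48, 0, 0, 0], [0.12, -0.49, 0, 0, 0], [0, 0, 0, 0, 0], [0, 0, -0.3, 0, 0], [0, 0, -0.3, 0, 0], [0, 0, -0.17, 0, 0], [0, 0, 0, 0, 0]]]}}

```text
t: 7.42
tcp_pos: [0.4973, -0.284, 0.0338]
tcp_rot: [[-0.24, 0.971, -0.001], [0.971, 0.24, 0.001], [0.001, -0.001, -1.0]]
force: [-0.7, -0.6, -0.7]
finger_gap: 0.001
grip_force: 0.0
```

Call:
{"op": "send_rows", "data": {"rows": [[[-0.04, 0.16, 0.02, 0, 0], [0, 0, 0, 0, 0]]]}}

```text
t: 7.68
tcp_pos: [0.4966, -0.2783, 0.0363]
tcp_rot: [[-0.24, 0.971, 0.002], [0.971, 0.24, -0.002], [-0.002, 0.001, -1.0]]
force: [0.1, -3.6, 1.6]
finger_gap: 0.0
grip_force: 1.9
```

Call:
{"op": "send_rows", "data": {"rows": [[[-0.04, 0.16, 0.04, 0, 0], [0, 0, 0, 0, 0]]]}}

```text
t: 7.92
tcp_pos: [0.4942, -0.2709, 0.0371]
tcp_rot: [[-0.24, 0.971, -0.0], [0.971, 0.24, 0.001], [0.001, -0.0, -1.0]]
force: [-0.2, 0.6, 0.1]
finger_gap: -0.0
grip_force: 0.0
```

Call:
{"op": "send_rows", "data": {"rows": [[[-0.04, 0.16, 0.04, 0, 0], [0, 0, 0, 0, 0]]]}}

```text
t: 8.18
tcp_pos: [0.4926, -0.2646, 0.0386]
tcp_rot: [[-0.24, 0.971, -0.0], [0.971, 0.24, 0.0], [0.001, -0.0, -1.0]]
force: [0.1, -0.5, 0.4]
finger_gap: -0.001
grip_force: 0.0
```

```bash
python3 red.py | grep -v '^[23]'
```

```text
scene red [400. 172.] 37 [  -2.5 -105.4] z 69.0 92.0
scene red [378. 234.] 29 [ -2.1 110. ] z 62.0 86.0
wrist red [317. 287.] 737 [   0.6 -106.1] z 69.0 87.0
8.325 [  -0.  -127.1] 0.03854778128316824
```

The right dog is now shut (tab at y=-106, z=87). Next is the stone.

Call:
{"op": "send_rows", "data": {"rows": [[[0.04, -0.16, 0.4, 0, 0], [0, 0, 1, 0, 0], [0, 0, 1, 0, 0], [0, 0.5, 1, 0, 0.3], [0, 1, 0.4, 0, 0.7], [0, 1, 0, -1, 0.7], [0, 1, 0, -1, 0.7], [0, 1, 0, -1, 0.7]]]}}

```text
t: 9.32
tcp_pos: [0.4947, -0.0908, 0.1919]
tcp_rot: [[0.284, 0.959, 0.001], [0.959, -0.284, -0.0], [0.0, 0.002, -1.0]]
force: [1.4, 0.5, 0.1]
finger_gap: 0.702
grip_force: 0.0
```

Call:
{"op": "send_rows", "data": {"rows": [[[0, 1, 0, -1, 0.7], [0, 1, 0, -1, 0.7], [0, 1, 0, -0.4, 0.7], [0, 1, 0, 0, 0.7], [0, 1, 0, 0, 0.7], [0, 1, 0, 0, 0.7], [0, 1, 0, 0, 0.7], [0, 1, 0, 0, 0.7]]]}}

```text
t: 10.32
tcp_pos: [0.4948, 0.2296, 0.1919]
tcp_rot: [[0.645, 0.764, 0.001], [0.764, -0.645, 0.0], [0.001, 0.001, -1.0]]
force: [0.3, -0.5, 0.0]
finger_gap: 0.699
grip_force: 0.0
```

Call:
{"op": "send_rows", "data": {"rows": [[[0, 0.9, 0, 0, 0.7], [0, 0.5, 0, 0, 0.7], [0, 0, 0, 0, 0.7], [0, 0, 0, 0, 0.7]]]}}

```text
t: 10.82
tcp_pos: [0.4946, 0.2834, 0.1908]
tcp_rot: [[0.645, 0.764, -0.0], [0.764, -0.645, -0.0], [-0.0, 0.0, -1.0]]
force: [-0.3, 0.3, 0.3]
finger_gap: 0.699
grip_force: 0.0
```

Run:
```python
from h import *
s=monitor.observe()
p,d,P,m,M=grab("wrist");save(p,"w6.png");np.save("w6.npy",P)
print(s["t"],s["tcp_pos"],np.round(s["tcp_rot"][:,1],3),s["finger_gap"],np.round(s["qpos"],1))
Z=P[...,2];sat=p.max(2).astype(int)-p.min(2)
k=(abs(Z-.032)<.006)&(sat<35)&(np.hypot(P[...,0]-.492,P[...,1]-.366)<.11)
n,l,st,c=cv2.connectedComponentsWithStats(k.astype(np.uint8));i=1+np.argmax(st[1:,4]);q=P[l==i]*1000
print(st[i],cv2.minAreaRect(q[:,:2].astype(np.float32)),np.median(q[:,2]))
T=(P-s["tcp_pos"])@s["tcp_rot"]*1000   # tool frame, mm
k=(T[...,2]>-90)&(T[...,2]<-5)&(abs(T[...,0])<16)&(abs(T[...,1])<60)
for sgn in(-1,1):
    w=T[k&(T[...,1]*sgn>0)]
    if len(w)>20: print(sgn,len(w),"tipz",np.percentile(w[:,2],[90,98,99.5]).round(1),"y",np.percentile(w[w[:,2]>np.percentile(w[:,2],80)][:,1],[5,95]).round(1))
```

```text
10.825 [0.494597   0.28344795 0.19078292] [ 0.764 -0.645  0.   ] 0.6985989816980728 [25.1 23.1 92.6 -0.  64.4 65.3]
[  207     8    76   220 14189] ((494.1396484375, 364.0292663574219), (164.8985137939453, 50.31232452392578), 49.906410217285156) 32.310969211201304
-1 12359 tipz [-49.5 -37.4 -33.5] y [-41.1 -28.5]
1 11863 tipz [-49.1 -37.4 -33.6] y [30.9 43.4]
```

View pics/w6.png

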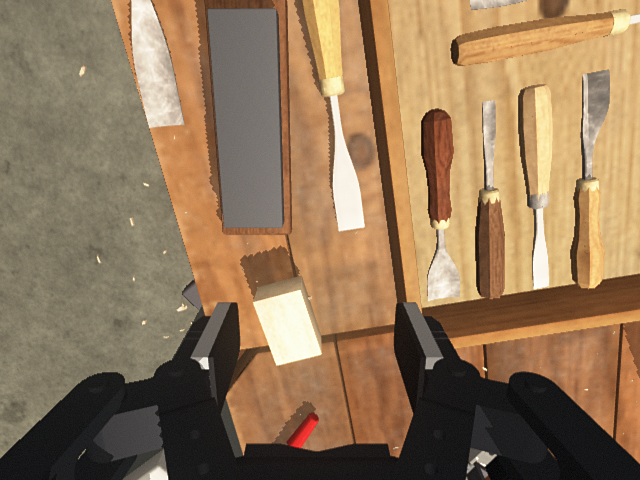

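The wrist view shows the stone top at (243,118) with its axis aligned to the image, the offcut clear at (287,320), and the chisel handle clear of the fingers. The fingertips measure 33.5 mm behind the TCP at gap 0.7. Descending to grip the stone.

Call:
{"op": "send_rows", "data": {"rows": [[[0, 1, 0, 0, 0.8], [0, 1, -0.6, 0, 0.8], [0, 0.02, -1, 0, 0.8], [0, 0, -1, 0, 0.8], [0, 0, -1, 0, 0.8], [0, 0, -0.8, 0, 0.8], [0, 0, -0.4, 0, 0.8], [0, 0, 0, 0, 0.8]]]}}

```text
t: 11.88
tcp_pos: [0.4944, 0.3646, -0.0017]
tcp_rot: [[0.645, 0.764, -0.001], [0.764, -0.645, -0.001], [-0.001, -0.0, -1.0]]
force: [-0.3, 0.0, -0.3]
finger_gap: 0.806
grip_force: 0.0
```

Run:
```python
from h import *
s=monitor.observe()
p,d,P,m,M=grab("wrist")
print(s["t"],s["tcp_pos"],s["force"],s["finger_gap"])
T=(P-s["tcp_pos"])@s["tcp_rot"]*1000
k=(T[...,2]>-90)&(T[...,2]<-25)&(abs(T[...,0])<16)&(abs(T[...,1])>20)&(abs(T[...,1])<60)&(P[...,2]>.016)
k&=(p.max(2)<110)
for sgn in(-1,1):
    w=T[k&(T[...,1]*sgn>0)]
    print(sgn,len(w),"tipz",np.percentile(w[:,2],[90,98,99.5]).round(1),"inner y",np.percentile(sgn*w[:,1],[1,5]).round(1))
sat=p.max(2).astype(int)-p.min(2)
k=(abs(P[...,2]-.032)<.006)&(sat<35)&(abs(T[...,1])<29)&(T[...,0]>12)&(T[...,0]<75)
print("stone y edges",np.percentile(T[k][:,1],[1,99]).round(1),np.median(P[k][:,2]))
```

```text
11.875 [ 0.49441514  0.36460423 -0.00171046] [-0.29064526  0.0052747  -0.27132523] 0.8055163700431417
-1 10503 tipz [-50.6 -37.7 -33.6] inner y [30.  32.8]
1 10041 tipz [-49.3 -35.9 -33.8] inner y [24.1 35.1]
stone y edges [-24.5  24.1] 0.032456742975759706
```

Call:
{"op": "send_rows", "data": {"rows": [[[0, 0, -0.2, 0, 0.8], [0, 0, -0.12, 0, 0.8], [0, 0, 0, 0, 0.8], [0, 0, 0, 0, 0.4], [0, 0, 0, 0, 0.4], [0, 0, 0, 0, 0.4], [0, 0, 0, 0, 0.4]]], "grip_force": 90}}

```text
t: 12.8
tcp_pos: [0.4948, 0.3655, -0.0134]
tcp_rot: [[0.645, 0.765, 0.001], [0.765, -0.645, 0.001], [0.001, 0.0, -1.0]]
force: [-1.6, -1.0, 5.8]
finger_gap: 0.562
grip_force: 94.4
```

Call:
{"op": "send_rows", "data": {"rows": [[[0, 0, 0.3, 0, 0.4], [0, 0, 0.7, 0, 0.4], [0, 0, 0, 0, 0.4]]]}}

```text
t: 13.18
tcp_pos: [0.4955, 0.3659, 0.0277]
tcp_rot: [[0.645, 0.764, 0.003], [0.764, -0.645, 0.002], [0.003, 0.001, -1.0]]
force: [0.2, 0.5, -3.9]
finger_gap: 0.561
grip_force: 94.0
```

Gripped at gap 0.56, and the load of about 4 N is right for the stone. Carrying it to hover over the seat.

Call:
{"op": "send_rows", "data": {"rows": [[[0, -0.3, 1, 0, 0.4], [0, -0.8, 0.8, 0.43, 0.4], [-0.1, -1, 0.3, 1, 0.4], [-0.1, -1, 0, 1, 0.4], [-0.1, -1, 0, 1, 0.4], [-0.1, -1, 0, 1, 0.4], [-0.1, -1, 0, 1, 0.4], [-0.1, -1, 0, 0, 0.4]]]}}

```text
t: 14.18
tcp_pos: [0.4697, 0.0799, 0.109]
tcp_rot: [[-0.247, 0.969, -0.001], [0.969, 0.247, -0.0], [0.0, -0.001, -1.0]]
force: [0.9, -0.8, -4.0]
finger_gap: 0.564
grip_force: 95.4
```

Call:
{"op": "send_rows", "data": {"rows": [[[-0.1, -1, 0, 0, 0.4], [-0.1, -1, 0, 0, 0.4], [-0.02, -1, 0, 0, 0.4], [0, -1, 0, 0, 0.4], [0, -1, 0, 0, 0.4], [0, -0.6, 0, 0, 0.4], [0, 0, 0, 0, 0.4], [0, 0, 0, 0, 0.4]]]}}

```text
t: 15.18
tcp_pos: [0.4612, -0.1422, 0.1092]
tcp_rot: [[-0.245, 0.97, -0.001], [0.97, 0.245, 0.001], [0.001, -0.001, -1.0]]
force: [-0.8, 0.7, -3.4]
finger_gap: 0.56
grip_force: 95.4
```

```bash
cat > held.py <<'E'
from h import *
a=np.radians(14.15);R=np.array([[np.cos(a),np.sin(a)],[-np.sin(a),np.cos(a)]])
s=monitor.observe();p,d,P,m,M=grab("wrist");save(p,"held%d.png"%(s["t"]*100))
print(s["t"],s["tcp_pos"],np.round(s["tcp_rot"][:,0],4),s["force"],s["finger_gap"],(R@(s["tcp_pos"][:2]*1000-[461.8,-141.9])).round(1))
T=(P-s["tcp_pos"])@s["tcp_rot"]*1000;U=(P[...,:2]*1000-[461.8,-141.9])@R.T;Z=P[...,2]*1000
sat=p.max(2).astype(int)-p.min(2)
top=(T[...,2]<-25)&(T[...,2]>-55)&(abs(T[...,1])<34)&(T[...,0]>15)&(T[...,0]<120)
print("top tool z",np.nanmedian(T[top&(sat<35)][:,2]).round(1))
w=top&(sat<35);q=U[w]
for y in(20,35,50,65): 
    e=q[abs(q[:,1]-y)<4]
    if len(e): print("edge x at",y,np.percentile(e[:,0],[1,50,99]).round(1), "z",np.median(Z[w][abs(q[:,1]-y)<4]).round(1))
print("stone end y",np.percentile(q[:,1],99.7).round(1))
w=(abs(U[...,0])<33)&(U[...,1]>70)&(U[...,1]<125)&(Z>s["tcp_pos"][2]*1000+5)&(Z<s["tcp_pos"][2]*1000+40)
if w.sum(): print("base end y",np.percentile(U[w][:,1],99.5).round(1))
E
python3 held.py
```

```text
15.175 [ 0.46121835 -0.14216801  0.10924186] [-2.446e-01  9.696e-01  8.000e-04] [-0.79111852  0.66330256 -3.38001965] 0.5604448316228013 [-0.6 -0.1]
top tool z -45.9
edge x at 20 [-24.5  -0.5  24. ] z 155.2
edge x at 35 [-24.5  -0.5  23.8] z 155.2
edge x at 50 [-24.5  -0.5  23.9] z 155.2
edge x at 65 [-24.6  -0.5  23.8] z 155.2
stone end y 80.1
base end y 92.8
```

The stone is square to the slide and 2.3 mm short in y. Correcting that, then lowering in steps.

Call:
{"op": "send_rows", "data": {"rows": [[[-0.01, 0.06, -0.4, 0, 0.4], [0, 0, -0.6, 0, 0.4], [0, 0, -0.3, 0, 0.4], [0, 0, -0.1, 0, 0.4], [0, 0, -0.1, 0, 0.4], [0, 0, 0, 0, 0.4]]], "grip_force": 110}}

```text
t: 15.98
tcp_pos: [0.4614, -0.1404, 0.05]
tcp_rot: [[-0.245, 0.97, 0.0], [0.97, 0.245, -0.0], [-0.0, 0.0, -1.0]]
force: [-0.6, -0.2, -4.2]
finger_gap: 0.554
grip_force: 120.1
```

```bash
python3 held.py
```

```text
15.975 [ 0.46140035 -0.14041106  0.05001443] [-2.447e-01  9.696e-01 -2.000e-04] [-0.62528785 -0.20672102 -4.17463404] 0.5535812214561968 [-0.   1.5]
top tool z -45.7
edge x at 20 [-23.9   0.1  24.5] z 95.8
edge x at 35 [-24.    0.4  24.4] z 95.8
edge x at 50 [-24.    0.4  24.5] z 95.7
edge x at 65 [-24.    0.3  24.5] z 95.7
stone end y 81.8
base end y 108.8
```

Call:
{"op": "send_rows", "data": {"rows": [[[0, 0, -0.1, 0, 0.4], [0, 0, -0.1, 0, 0.4], [0, 0, 0, 0, 0.4]]]}}

```text
t: 16.4
tcp_pos: [0.4622, -0.1409, 0.0423]
tcp_rot: [[-0.244, 0.97, 0.002], [0.97, 0.244, -0.001], [-0.001, 0.002, -1.0]]
force: [3.1, -0.9, -0.3]
finger_gap: 0.556
grip_force: 120.7
```

Call:
{"op": "send_rows", "data": {"rows": [[[0, 0, -0.1, 0, 0.4], [0, 0, -0.1, 0, 0.4], [0, 0, 0, 0, 0.4]]]}}

```text
t: 16.77
tcp_pos: [0.4611, -0.1402, 0.0333]
tcp_rot: [[-0.244, 0.97, -0.0], [0.97, 0.244, 0.0], [0.0, -0.0, -1.0]]
force: [3.4, -0.6, -7.0]
finger_gap: 0.553
grip_force: 120.1
```

Call:
{"op": "send_rows", "data": {"rows": [[[0, 0, -0.1, 0, 0.4], [0, 0, -0.1, 0, 0.4], [0, 0, 0, 0, 0.4]]]}}

```text
t: 17.15
tcp_pos: [0.4606, -0.1401, 0.0252]
tcp_rot: [[-0.245, 0.97, -0.002], [0.97, 0.245, 0.001], [0.001, -0.001, -1.0]]
force: [-0.2, -0.3, -3.9]
finger_gap: 0.56
grip_force: 120.1
```

Call:
{"op": "send_rows", "data": {"rows": [[[0, 0, -0.06, 0, 0.4], [0, 0, -0.06, 0, 0.4], [0, 0, 0, 0, 0.4]]]}}

```text
t: 17.52
tcp_pos: [0.4613, -0.141, 0.0226]
tcp_rot: [[-0.245, 0.97, 0.0], [0.97, 0.245, -0.001], [-0.001, -0.0, -1.0]]
force: [-10.8, -3.0, 26.2]
finger_gap: 0.559
grip_force: 124.4
```

```bash
python3 held.py; python3 red.py | grep -v '^[23]'
```

```text
17.525 [ 0.46128616 -0.14096086  0.02261019] [-2.449e-01  9.696e-01 -9.000e-04] [-10.83146253  -3.02079942  26.15792886] 0.5587360538140684 [-0.3  1. ]
top tool z -45.7
edge x at 20 [-24.4  -0.2  24.1] z 68.5
edge x at 35 [-24.3  -0.2  24.2] z 68.5
edge x at 50 [-24.3  -0.2  24.2] z 68.4
edge x at 65 [-33.8  -0.2  33.3] z 68.3
stone end y 102.2
base end y 112.8
scene red [378. 233.] 42 [ -1.3 104.9] z 52.0 88.0
top red [359. 289.] 17 [ -0.8 109. ] z 61.0 87.0
wrist red [316.   7.] 862 [ -0.2 103.5] z 64.0 82.0
wrist red [367.  63.] 6 [16.1 92.2] z 50.0 52.0
wrist red [345.  66.] 13 [ 9.1 91.3] z 50.0 52.0
wrist red [352.  65.] 5 [11.4 91.7] z 50.0 51.0
wrist red [259.  68.] 11 [-18.5  90.9] z 50.0 52.0
wrist red [269.  79.] 70 [-15.4  87.4] z 50.0 53.0
wrist red [356.  67.] 4 [12.7 91.1] z 51.0 52.0
wrist red [259.  79.] 30 [-18.6  87.6] z 50.0 52.0
wrist red [327.  71.] 13 [ 3.2 89.8] z 50.0 52.0
wrist red [342.  74.] 19 [ 8.2 89.1] z 50.0 52.0
wrist red [346.  71.] 7 [ 9.5 89.9] z 50.0 52.0
wrist red [261.  74.] 5 [-17.8  89.1] z 50.0 52.0
wrist red [286.  76.] 9 [-10.   88.3] z 50.0 52.0
wrist red [349.  84.] 44 [10.4 85.9] z 50.0 52.0
wrist red [357.  74.] 6 [12.9 88.9] z 50.0 52.0
wrist red [303.  77.] 11 [-4.2 88.2] z 50.0 52.0
wrist red [324.  80.] 23 [ 2.4 87.2] z 50.0 52.0
wrist red [327.  74.] 4 [ 3.3 88.8] z 51.0 52.0
wrist red [356.  81.] 9 [12.7 86.9] z 51.0 52.0
wrist red [295.  88.] 26 [-7.1 84.7] z 50.0 52.0
wrist red [325.  92.] 32 [ 2.8 83.5] z 50.0 52.0
wrist red [354.  92.] 26 [12.3 83.6] z 50.0 52.0
wrist red [261.  92.] 16 [-18.2  83.5] z 50.0 52.0
wrist red [269.  93.] 5 [-15.4  83.4] z 50.0 52.0
wrist red [268.  95.] 5 [-16.   82.6] z 50.0 52.0
wrist red [271.  96.] 5 [-14.8  82.3] z 51.0 52.0
wrist red [312.  96.] 9 [-1.6 82.4] z 50.0 52.0
wrist red [296.  97.] 4 [-6.9 81.9] z 50.0 52.0
17.725 [-0.3  1. ] 0.02260050238670685
```

Pressed home: the top is at z=68.4 and the ledge at about 50, with 26 N of push. Now the tug.

Call:
{"op": "send_rows", "data": {"rows": [[[0, 0, 0.05, 0, 0.4], [0, 0, 0.04, 0, 0.4], [0, 0, 0, 0, 0.4]]]}}

```text
t: 18.1
tcp_pos: [0.4612, -0.1403, 0.0244]
tcp_rot: [[-0.245, 0.97, -0.0], [0.97, 0.245, 0.0], [0.0, -0.0, -1.0]]
force: [0.6, -0.0, -5.5]
finger_gap: 0.557
grip_force: 120.2
```

Call:
{"op": "send_rows", "data": {"rows": [[[0, 0, 0.03, 0, 0.4], [0, 0, 0, 0, 0.4]]]}}

```text
t: 18.35
tcp_pos: [0.4613, -0.1404, 0.0257]
tcp_rot: [[-0.245, 0.97, -0.0], [0.97, 0.245, 0.0], [0.0, -0.0, -1.0]]
force: [0.8, 0.5, -4.9]
finger_gap: 0.557
grip_force: 120.1
```

Call:
{"op": "send_rows", "data": {"rows": [[[0, 0, 0.03, 0, 0.4], [0, 0, 0, 0, 0.4]]]}}

```text
t: 18.6
tcp_pos: [0.461, -0.1401, 0.026]
tcp_rot: [[-0.245, 0.97, -0.001], [0.97, 0.245, 0.001], [0.001, -0.0, -1.0]]
force: [7.2, 0.6, -23.2]
finger_gap: 0.552
grip_force: 118.9
```

Call:
{"op": "send_rows", "data": {"rows": [[[0, 0, 0.02, 0, 0.4], [0, 0, 0, 0, 0.4], [0, 0, 0, 0, 0.4]]]}}

```text
t: 18.98
tcp_pos: [0.4609, -0.1398, 0.0261]
tcp_rot: [[-0.244, 0.97, -0.001], [0.97, 0.244, 0.001], [0.001, -0.001, -1.0]]
force: [10.2, 0.2, -32.8]
finger_gap: 0.553
grip_force: 119.4
```

```bash
python3 held.py | head -6
python3 - <<'E'
from h import *
s=monitor.observe();print(s["force"],s["wrist_torque"])
a=np.radians(14.15);R=np.array([[np.cos(a),np.sin(a)],[-np.sin(a),np.cos(a)]])
print("torque slide axes",R@np.array(s["wrist_torque"])[:2])
for c in("top","scene"):
    p,d,P,m,M=grab(c);U=(P[...,:2]*1000-[461.8,-141.9])@R.T;Z=P[...,2]*1000
    for y0,y1 in((-82,-60),(-60,-40),(40,60),(60,82),(84,94),(-94,-84)):
        k=(abs(U[...,0])<22)&(U[...,1]>y0)&(U[...,1]<y1)&(Z>40)&(Z<85);k&=(abs(U[...,0])>9)
        if k.sum()>5: print(c,y0,y1,k.sum(),np.median(Z[k]).round(1))
E
```

```text
18.975 [ 0.46089479 -0.13982113  0.02613099] [-0.2444  0.9697  0.0012] [ 10.21708234   0.17985049 -32.80969722] 0.5531140615192549 [-0.4  2.2]
top tool z -45.4
edge x at 20 [-24.2   0.1  24.3] z 71.8
edge x at 35 [-24.1   0.1  24.2] z 71.8
edge x at 50 [-24.2   0.1  24.2] z 71.8
edge x at 65 [-33.9  -0.2  33.2] z 71.6
[  9.36408751   0.79389409 -32.6886608 ] [ 0.13234342 -1.63039016 -0.0503141 ]
torque slide axes [-0.27023928 -1.61327542]
top 40 60 39 71.5
top 60 82 104 71.1
top 84 94 57 54.0
scene 40 60 64 71.3
scene 60 82 88 71.6
scene 84 94 38 55.6
```

Under 33 N of pull the lift was a level 3.3 mm and the moment across the ends was near zero (-0.27 N m), so both dogs hold. Lowering, releasing, retreating up, and checking the gripper's real body clearance for the push.

Call:
{"op": "send_rows", "data": {"rows": [[[0, 0, -0.06, 0, 0.4], [0, 0, -0.05, 0, 0.4], [0, 0, 0, 0, 0.4], [0, 0, 0, 0, 0.8], [0, 0, 0, 0, 0.8], [0, 0, 0.4, 0, 0.8], [0, 0, 1, 0, 0.8], [0, 0, 1, 0, 0.5]]]}}

```text
t: 20.12
tcp_pos: [0.4612, -0.1404, 0.1216]
tcp_rot: [[-0.245, 0.97, 0.001], [0.97, 0.245, -0.0], [-0.0, 0.0, -1.0]]
force: [0.3, -0.2, 0.6]
finger_gap: 0.608
grip_force: 0.0
```

Call:
{"op": "send_rows", "data": {"rows": [[[0, 0, 0.8, 0, 0.5], [0, 0, 0, 0, 0.5], [0, 0, 0, 0, 0.5]]]}}

```text
t: 20.5
tcp_pos: [0.461, -0.1403, 0.1514]
tcp_rot: [[-0.245, 0.97, 0.0], [0.97, 0.245, 0.0], [-0.0, 0.0, -1.0]]
force: [-0.4, -0.1, -0.1]
finger_gap: 0.501
grip_force: 0.0
```

Run:
```python
from h import *
a=np.radians(14.15);R=np.array([[np.cos(a),np.sin(a)],[-np.sin(a),np.cos(a)]])
s=monitor.observe();p,d,P,m,M=grab("wrist");save(p,"w7.png")
print(s["t"],s["tcp_pos"],s["force"],s["finger_gap"])
T=(P-s["tcp_pos"])@s["tcp_rot"]*1000;U=(P[...,:2]*1000-[461.8,-141.9])@R.T;Z=P[...,2]*1000
for z in range(-150,-25,10):
    k=(abs(T[...,2]-z)<5)&(abs(T[...,0])<70)
    r=[]
    for y0,y1 in((0,12),(12,25),(25,40),(40,60)):
        w=k&(abs(T[...,1])>=y0)&(abs(T[...,1])<y1); r.append((int(w.sum()),np.percentile(T[w][:,0],[50,99]).round() if w.sum()>10 else None))
    print(z,r)
for y in(-70,-40,0,40,70): 
    k=(abs(U[...,0])<22)&(abs(U[...,1]-y)<8)&(Z>40)&(Z<90); print("stone top",y,np.median(Z[k]) if k.any() else None)
k=(abs(U[...,0])<30)&(abs(U[...,0])>13)&(Z>25)&(Z<46)&(U[...,1]>105)&(U[...,1]<145)&(p.min(2)>90)
print("push face y",k.sum(),np.percentile(U[k][:,1],[50,90,99]),np.median(Z[k]))
```

```text
20.5 [ 0.46096036 -0.14026476  0.15142787] [-0.37004318 -0.05423207 -0.14944797] 0.5006799548408459
-150 [(0, None), (0, None), (0, None), (0, None)]
-140 [(0, None), (0, None), (0, None), (0, None)]
-130 [(0, None), (0, None), (0, None), (0, None)]
-120 [(0, None), (0, None), (0, None), (0, None)]
-110 [(1973, array([10., 16.])), (5071, array([16., 17.])), (85, array([16., 17.])), (2540, array([11., 12.]))]
-100 [(2051, array([ 9., 10.])), (3790, array([16., 17.])), (838, array([16., 17.])), (6589, array([10., 12.]))]
-90 [(0, None), (750, array([16., 17.])), (534, array([11., 16.])), (7276, array([ 9., 12.]))]
-80 [(0, None), (788, array([11., 12.])), (4277, array([ 6., 12.])), (6429, array([ 5., 13.]))]
-70 [(0, None), (1211, array([ 4., 11.])), (1394, array([11., 13.])), (404, array([ 6., 11.]))]
-60 [(0, None), (1283, array([ 5., 10.])), (659, array([ 9., 11.])), (0, None)]
-50 [(0, None), (919, array([ 5., 10.])), (786, array([ 6., 10.])), (0, None)]
-40 [(0, None), (765, array([ 5., 10.])), (641, array([ 6., 10.])), (0, None)]
-30 [(0, None), (346, array([ 3., 10.])), (85, array([10., 10.])), (0, None)]
stone top -70 68.61817404016385
stone top -40 68.56482662945828
stone top 0 68.53519780192724
stone top 40 68.45692360597238
stone top 70 68.4648747782971
push face y 2541 [118.84551248 131.57790349 134.16953462] 36.54126827054066
```

View pics/w7.png

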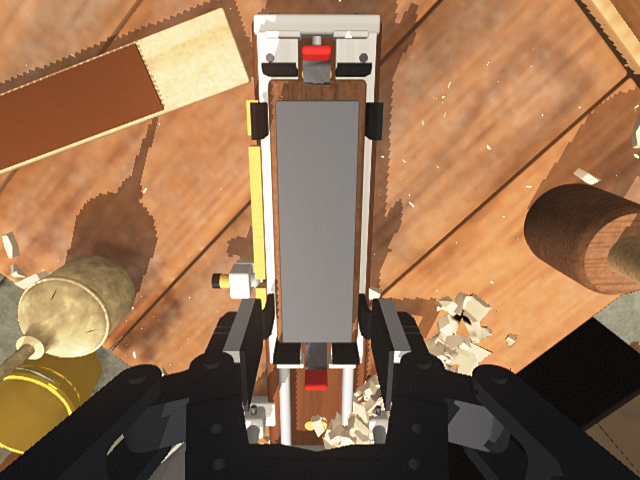

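The wrist view shows the stone flat in the carriage (318,220), with both red tabs upright at (317,52) and (316,380). The top is a uniform 68.5 mm. Next I'll move behind the loading end to push the lugs.

Call:
{"op": "send_rows", "data": {"rows": [[[-0.23, 0.93, 0, 0, 0.4], [-0.23, 0.93, 0, 0, 0.4], [-0.23, 0.93, -0.2, 0, 0.4], [-0.23, 0.93, -0.8, 0, 0.4], [0, 0, -1, 0, 0.4], [0, 0, -1, 0, 0.4], [0, 0, -0.5, 0, 0.4], [0, 0, -0.23, 0, 0.4]]]}}

```text
t: 21.55
tcp_pos: [0.4233, 0.0085, 0.0007]
tcp_rot: [[-0.245, 0.97, -0.003], [0.97, 0.245, 0.0], [0.001, -0.003, -1.0]]
force: [0.7, 0.7, 0.1]
finger_gap: 0.397
grip_force: 0.0
```

Call:
{"op": "send_rows", "data": {"rows": [[[0.05, -0.19, 0, 0, 0.4], [0.05, -0.19, 0, 0, 0.4], [0, 0, 0, 0, 0.4]]]}}

```text
t: 21.92
tcp_pos: [0.4291, -0.0075, 0.0028]
tcp_rot: [[-0.244, 0.97, 0.001], [0.97, 0.244, -0.0], [-0.001, 0.001, -1.0]]
force: [1.0, 0.2, 0.2]
finger_gap: 0.402
grip_force: 0.0
```

Call:
{"op": "send_rows", "data": {"rows": [[[0.05, -0.19, 0, 0, 0.4], [0, 0, 0, 0, 0.4]]]}}

```text
t: 22.18
tcp_pos: [0.4306, -0.0146, 0.0025]
tcp_rot: [[-0.244, 0.97, 0.0], [0.97, 0.244, 0.0], [-0.0, 0.0, -1.0]]
force: [0.6, 1.9, 1.1]
finger_gap: 0.404
grip_force: 0.9
```

```bash
cat > tip.py <<'E'
from h import *
a=np.radians(14.15);R=np.array([[np.cos(a),np.sin(a)],[-np.sin(a),np.cos(a)]])
s=monitor.observe();print(s["t"],(R@(s["tcp_pos"][:2]*1000-[461.8,-141.9])).round(1),s["tcp_pos"][2],s["force"],s["finger_gap"])
for c in("scene","top"):
    p,d,P,m,M=grab(c);U=(P[...,:2]*1000-[461.8,-141.9])@R.T;r,g,b=[p[...,i].astype(int) for i in range(3)];Z=P[...,2]*1000
    k=(r>100)&(g<70)&(b<70)&(Z>58)&(Z<95)&(abs(U[...,0])<20)&(abs(U[...,1])<260)
    n,l,st,ce=cv2.connectedComponentsWithStats(k.astype(np.uint8))
    for i in range(1,n):
        if st[i,4]>5: print(c,"red",st[i,4],U[l==i].mean(0).round(1),Z[l==i].max().round(1))
    k=(abs(U[...,0])<22)&(abs(U[...,1])<230)&(abs(Z-68)<6)&(p.max(2).astype(int)-p.min(2)<35)
    if k.sum()>50: print(c,"stone y",np.percentile(U[k][:,1],[1,99]).round(1),np.median(Z[k]).round(1))
E
python3 tip.py
```

```text
22.175 [  0.8 131. ] 0.002456938983315303 [0.64743282 1.91547148 1.09935562] 0.40372854373542594
top red 11 [  -2.9 -107.8] 88.2
top stone y [-102.7   20.3] 67.8
```

Contact is just starting at slide y=131. Pushing with small steps, tips raised 2 mm.

Call:
{"op": "send_rows", "data": {"rows": [[[0.025, -0.1, 0.05, 0, 0.4], [0.025, -0.1, 0, 0, 0.4], [0.025, -0.1, 0, 0, 0.4], [0.05, -0.19, 0, 0, 0.4]]]}}

```text
t: 22.78
tcp_pos: [0.435, -0.034, 0.0041]
tcp_rot: [[-0.245, 0.97, -0.001], [0.97, 0.245, 0.0], [0.001, -0.001, -1.0]]
force: [-3.3, 4.8, 0.8]
finger_gap: 0.399
grip_force: 2.8
```

Call:
{"op": "send_rows", "data": {"rows": [[[0.07, -0.28, 0, 0, 0.4], [0.07, -0.28, 0, 0, 0.4], [0.07, -0.28, 0, 0, 0.4], [0.07, -0.28, 0, 0, 0.4]]]}}

```text
t: 23.28
tcp_pos: [0.4462, -0.0789, 0.0041]
tcp_rot: [[-0.244, 0.97, -0.001], [0.97, 0.244, 0.001], [0.001, -0.001, -1.0]]
force: [-1.2, 7.1, 1.9]
finger_gap: 0.397
grip_force: 3.5
```

```bash
python3 tip.py
```

```text
23.275 [ 0.3 64.9] 0.004052963162138053 [-1.19122821  7.08947727  1.91751238] 0.39712762061114243
top red 7 [  -2.5 -175.5] 85.8
top stone y [-171.3  -70.6] 67.8
```

Call:
{"op": "send_rows", "data": {"rows": [[[0.07, -0.28, 0, 0, 0.4], [0.07, -0.28, 0, 0, 0.4], [0.05, -0.2, 0, 0, 0.4], [0.03, -0.1, 0, 0, 0.4], [0, 0, 0, 0, 0.4]]]}}

```text
t: 24.0
tcp_pos: [0.4557, -0.1135, 0.0042]
tcp_rot: [[-0.245, 0.97, 0.001], [0.97, 0.245, -0.0], [-0.001, 0.0, -1.0]]
force: [-0.5, -0.5, -1.1]
finger_gap: 0.401
grip_force: 0.0
```

Call:
{"op": "send_rows", "data": {"rows": [[[0.02, -0.08, 0, 0, 0.4], [0.01, -0.04, 0, 0, 0.4], [0, 0, 0, 0, 0.4]]]}}

```text
t: 24.38
tcp_pos: [0.4567, -0.1181, 0.0042]
tcp_rot: [[-0.245, 0.97, 0.0], [0.97, 0.245, -0.0], [-0.0, 0.0, -1.0]]
force: [-0.7, -0.8, 0.5]
finger_gap: 0.4
grip_force: 0.0
```

```bash
python3 tip.py
```

```text
24.375 [ 0.9 24.3] 0.004214568016829692 [-0.66266609 -0.81951124  0.4733909 ] 0.3999758960464961
top stone y [-203.  -123.1] 67.6
```

Call:
{"op": "send_rows", "data": {"rows": [[[0.012, -0.05, 0, 0, 0.4], [0, 0, 0, 0, 0.4]]]}}

```text
t: 24.72
tcp_pos: [0.4567, -0.1187, 0.0042]
tcp_rot: [[-0.244, 0.97, -0.001], [0.97, 0.244, 0.002], [0.002, -0.001, -1.0]]
force: [0.7, 13.3, 2.7]
finger_gap: 0.402
grip_force: 6.3
```

Call:
{"op": "send_rows", "data": {"rows": [[[0.012, -0.05, 0, 0, 0.4], [0, 0, 0, 0, 0.4]]]}}

```text
t: 24.98
tcp_pos: [0.4566, -0.1189, 0.0041]
tcp_rot: [[-0.244, 0.97, -0.003], [0.97, 0.244, 0.004], [0.005, -0.002, -1.0]]
force: [0.9, 31.2, 10.0]
finger_gap: 0.4
grip_force: 14.6
```

Call:
{"op": "send_rows", "data": {"rows": [[[0.012, -0.05, 0, 0, 0.4], [0, 0, 0, 0, 0.4]]]}}

```text
t: 25.22
tcp_pos: [0.4565, -0.119, 0.0041]
tcp_rot: [[-0.243, 0.97, -0.004], [0.97, 0.243, 0.007], [0.008, -0.002, -1.0]]
force: [3.3, 47.3, 14.9]
finger_gap: 0.404
grip_force: 22.8
```

Firm stop reached at 47 N. Backing off, lifting and checking.

Call:
{"op": "send_rows", "data": {"rows": [[[-0.03, 0.12, 0, 0, 0.4], [-0.05, 0.2, 0, 0, 0.4], [-0.1, 0.4, 0, 0, 0.4], [-0.12, 0.5, 0.6, 0, 0.4], [0, 0, 1, 0, 0.4], [0, 0, 1, 0, 0.4], [0, 0, 1, 0, 0.4], [0, 0, 0.5, 0, 0.4]]]}}

```text
t: 26.22
tcp_pos: [0.4463, -0.0748, 0.1701]
tcp_rot: [[-0.245, 0.97, 0.002], [0.97, 0.245, -0.001], [-0.001, 0.002, -1.0]]
force: [-0.3, -0.4, 0.0]
finger_gap: 0.399
grip_force: 0.0
```

Call:
{"op": "send_rows", "data": {"rows": [[[0.24, -0.94, 0, 0, 0.4], [0.12, -0.5, 0.4, 0, 0.4], [0, 0, 0, 0, 0.4], [0, 0, 0, 0, 0.4]]]}}

```text
t: 26.72
tcp_pos: [0.4598, -0.1318, 0.1835]
tcp_rot: [[-0.245, 0.97, -0.001], [0.97, 0.245, 0.001], [0.001, -0.001, -1.0]]
force: [-0.0, 0.1, 0.1]
finger_gap: 0.399
grip_force: 0.0
```

```bash
python3 tip.py
python3 - <<'E'
from h import *
a=np.radians(14.15);R=np.array([[np.cos(a),np.sin(a)],[-np.sin(a),np.cos(a)]])
p,d,P,m,M=grab("wrist");save(p,"w8.png");U=(P[...,:2]*1000-[461.8,-141.9])@R.T;Z=P[...,2]*1000
r,g,b=[p[...,i].astype(int) for i in range(3)]
k=(p.max(2)<70)&(abs(Z-64)<6)
for lab,w in(("stop",k&(abs(U[...,0])<31)&(abs(U[...,1]+11)<14)),("ch",k&(abs(abs(U[...,0])-36)<9)&(abs(U[...,1]+40)<17)),("red",(r>120)&(g<70)&(b<70)&(Z>58)&(abs(U[...,0])<20)&(U[...,1]<20)&(U[...,1]>-260))):
    if w.sum()>10: print(lab,w.sum(),np.percentile(U[w],[2,50,98],axis=0).round(1).tolist(),Z[w].max())
k=(abs(U[...,0])<22)&(abs(Z-68)<5)&(p.max(2).astype(int)-p.min(2)<35)
print("stone",np.percentile(U[k][:,1],[1,99]),[np.median(Z[k&(abs(U[...,1]-y)<8)]).round(1) for y in(-40,-70,-100,-130,-160)])
E
```

```text
26.725 [ 0.6 10.3] 0.18352190955574846 [-0.04596894  0.06255626  0.11701094] 0.3987170908558954
scene red 10 [  -5.5 -215.1] 84.1
scene red 40 [-1.7 -6.8] 88.6
scene stone y [-185.8   -7.2] 68.2
stop 419 [[-29.9, -14.1], [2.9, -9.7], [29.7, -3.0]] 68.55699051554487
ch 536 [[-39.1, -51.2], [32.2, -39.5], [38.8, -30.0]] 68.35406321204118
red 101 [[-7.7, -4.8], [0.7, -2.5], [6.9, -1.2]] 87.2146114684037
stone [-191.79926928   -9.67925967] [np.float64(68.6), np.float64(68.6), np.float64(68.6), np.float64(68.7), np.float64(68.8)]
```

View pics/w8.png

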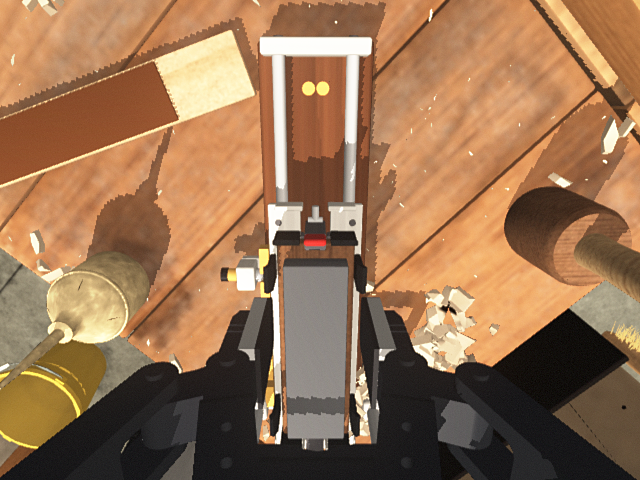

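The wrist view shows the carriage under the rest bar with the stone flat (68.6 to 68.8 mm) and the +y tab upright at (314,242). The cheeks and stops have shifted about 110 mm, and the mallet still stands. Handing in.

```bash
python3 -c "
from station import ctrl
print(ctrl.finish_job())"
```

```text
the job is handed in; nothing more can be done
None
```

I flicked the right dog shut (the first flick missed because the fingertips sit about 29 mm behind the stated TCP), seated the stone, proved both dogs with a 33 N tug, pushed the carriage about 110 mm against its end stop at the tool rest, and handed the job in at about 27 s without going near the mallet or the offcut; no verdict came back.

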